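# Aim the index arm of the rotary stage and clamp it

### The job

On the black granite plate, push the pointed index arm of the rotary stage round with a fingertip until it points at the middle of the ring gauge (the steel ring with a hole through it). Then, leaving the arm there, push the ball-ended clamp lever at the foot of the stage round to its stop, fully home. Push gently, and leave the ring gauge and all other loose things standing where they are.

Things in the scene. Friction and masses are not known exactly. Their poses are not given: they have to be found in the camera images.
- rotary: The fixed rotary stage: round grey base 170 mm across, 50 mm high, carrying a steel top 156 mm across up to 75 mm above the granite. Origin at the centre of its underside, on the granite (580 x 760 mm plate, top at z = 0.060). A lug 36 mm wide on its -y side carries the clamp lever.
- index_axis (a point): On the index arm's vertical turning axis (the stage's centre), 92 mm above the granite. x axis along the arm to its tip, z up; turns with it. The arm is a level steel bar 16 mm wide, 85 to 99 mm above the granite, from 30 mm behind the axis to 130 mm ahead, then a cone. Beyond 90 mm out it overhangs free space. At the axis a nut 30 mm across stands 12 mm above it.
- index_tip (a point): The point of the index arm's cone, 152 mm from its axis, at mid-height of the bar; axes as index_axis.
- index_arm (a joint): Angle of the index arm, counter-clockwise positive seen from above; 0 where it lies straight over the clamp lever's pivot, near which it starts. It turns all the way round either way (stops only at +-6.2 rad), with dry friction of 0.15 N m (about 1.5 N of push at 100 mm), and stays where it is left, clamped or not.
- clamp_pivot (a point): On the clamp lever's vertical axis, 51 mm above the granite, 125 mm from the stage's centre. x axis along the lever to the ball, z up; turns with it. The lever is a level dark steel bar 12 x 12 mm, 45 to 57 mm above the granite, with a black ball 22 mm across on its end. From 25 mm out from the pivot it overhangs bare granite.
- clamp_ball (a point): Centre of the clamp lever's ball, 82 mm from the pivot; axes as clamp_pivot.
- clamp (a joint): Angle of the clamp lever: 0 fully open, 1.4 rad its closed stop (fully home). It grows as the lever turns clockwise seen from above: open, the lever slants away from the robot; its ball sweeps to the robot's right and then towards the robot. Dry friction 0.2 N m (about 3 N of push at 65 mm); it stays where it is left.
- ring_gauge: The ring gauge: bare steel ring, 44 mm outside, 20 mm hole right through, 20 mm high, lying flat and loose on the granite about 0.18 m from the arm's axis; origin at the centre of its underside. It stands in one of three places around the stage (left, far or near side); the disc and the block are in the others.
- disc_master: Solid bare-steel disc, 40 mm across, 24 mm high, no hole, loose on the granite about 0.18 m from the arm's axis; origin at the centre of its underside. Leave it where it is.
- gauge_block: Bare-steel square block 35 x 35 x 22 mm high, loose on the granite about 0.18 m from the arm's axis; origin at the centre of its underside. Leave it where it is.
- v_block: Dark steel V-block 40 x 50 x 38 mm high, near right corner of the granite; origin at the centre of its underside. Leave it where it is.
- bush: Turned steel bush, 34 mm across, 46 mm high, left edge of the granite; origin at the centre of its underside. Leave it where it is.
- jar: Small amber jar with a black cap, 44 mm across, 50 mm high, near left corner of the granite; origin at the centre of its underside. Leave it where it is.
- mouse: Black computer mouse, 100 x 58 x 33 mm high, on the wooden table left of the granite; origin at the centre of its underside. Leave it where it is.
- screwdriver: Screwdriver lying on the wooden table right of the granite; origin under it. Leave it where it is.

How it is judged:
On the way, in this order (a step that is already met when the one before it is completed fails the run):
1. the index arm rests pointing at the middle of the ring gauge while the clamp lever is still open (joint below 0.5 rad) (y of ring_gauge in the frame of index_axis between -0.008 and 0.008 m and x of ring_gauge in the frame of index_axis above 0.1 m and velocity of joint index_arm between -0.05 and 0.05 rad/s and value of joint clamp below 0.5 rad), for 0.2 s.
2. the clamp lever is fully home with the arm still pointing at the ring gauge (y of ring_gauge in the frame of index_axis between -0.008 and 0.008 m and x of ring_gauge in the frame of index_axis above 0.1 m and value of joint clamp above 1.3 rad), for 0.2 s.
At the end, for the whole second after the job is handed in: The index arm is at rest and its centre line, pointed end forward, passes within 8 mm of the ring gauge's centre (so through its hole); the clamp lever is within 0.1 rad of its closed stop; every loose thing is within 8 mm of where it started (all of step 2 and velocity of joint index_arm between -0.05 and 0.05 rad/s and distance of each of ring_gauge, disc_master, gauge_block, v_block, bush, jar, mouse, screwdriver from where it was at the start of the episode below 0.008 m); the robot touches nothing.
It fails at once if a loose thing is moved or lifted more than 8 mm (distance of any of ring_gauge, disc_master, gauge_block, v_block, bush, jar, mouse, screwdriver from where it was at the start of the episode above 0.008 m).
It fails at once if the index arm is pushed or squeezed harder than 25 N (contact force between the fingers and index_arm above 25 N).
It fails at once if the clamp lever is pushed or squeezed harder than 40 N (contact force between the fingers and clamp above 40 N).
It also fails if it takes over 72 s, if anything falls off the work surface, if the arm or the gripper's body presses on something with over 40 N, if the wrist force passes 120 N, or if a joint passes its speed limit or range.

### The arm

A 6-joint arm with a two-finger parallel gripper is mounted at the origin on the work surface. World frame = base frame: x ahead of the robot, y to its left, z up, the work surface at z = 0. Lengths are in m, angles in rad, forces in N, time in s.
With the tool pointing down it reaches from about 0.25 to 0.725 m from the base axis. Payload 4 kg.
Tool frame: the origin (TCP) lies on the centre line of the jaws, within the pads' length; the fingertips stand 14 mm ahead of it and the grasp point (between the pads) lies 5 mm behind it; z points along the fingers, x is the direction in which the jaws open and shut, and the axes are right-handed (so a half turn about z gives the same grasp; the last joint's range is limited). The gripper opens to 85 mm and grips with 20 to 120 N. Pads are 22 mm wide; open, the fingers measure 114 mm over their backs; the gripper's body (76 mm by 85 mm) begins 54 mm behind the grasp point. The pads swing forward as they close: fully open they stand 13 mm farther back than shut.
Start: joints at [1.218, 0.241, 0.005, 1.335, 0, 1.571], TCP at [0.173, 0.469, 0.245] pointing down, gripper open.
Joint ranges: [-2.72, 2.72], [-1.05, 1.87], [-1.09, 1.28], [-1.99, 2.15], [-1.42, 1.44], [-3.14, 3.14]. Speed limits (rad/s): [2.79, 2.79, 3.14, 3.14, 3.14, 3.14].

### API

Orientations are given as a unit quaternion [x, y, z, w].
In Python, from workcell import bot gives the robot as it stands.
- The arm moves only by the tool play_rows, never from a script. Its argument "motion" is a list of rows, each an object with "fingers": the closure, from -1 (fully open) to 1 (shut), so that 0 is half open; "translation": the shift along the tool's x, y, z in cm, a list of three; "roll": the turn about the tool's z in degrees. A call has 1 to 20 rows; each row is the pose to reach, as a shift and turn from the pose commanded when the call began, along the tool's axes at that moment; what a row does not reach only later rows make up. A row lasts 1/12 s, in which the tool goes at most 41.7 mm and 7.16 degrees, less where a joint would pass 70% of its speed; a pose out of reach is approached as far as the arm can. A call with a gripper value outside its range is refused whole. The fingers move at their own pace and stop on an object; the grip force is fixed at half the most. Time passes only in rows, so rows that repeat a pose let the fingers close. It gives the time, the measured TCP pose, the force and the opening at its end, in the units of the state.
- bot.get_obs(): the state, without advancing time (a new reading comes with each control period).
- bot.camera(name): name is "scene" or "side" or "wrist"; returns a dict with "pixels" (400x640x3 uint8, red, green, blue), "intrinsics" (3x3 intrinsics, pixels), "world_to_cam" (4x4, takes a point from world to camera coordinates). Camera axes: x right, y down, z forward; pixel columns grow to the right and rows downward; lengths in m; the calibration is good to about 2 mm. A picture is of the moment at which its call begins. There is no depth.
- bot.job_done(): hands the job in, once; it reports no verdict.
The state is a dict: "clock": time; "joint_pos": joint angles; "joint_vel": joint speeds; "tau": joint torques, N m; "eef_pos": TCP position; "tool_rot": TCP orientation; "ft_force": force on the tool from outside, world axes, zero at the start; "ft_torque": the same for the moment, N m; "grip_width": finger opening in m.
Only numpy, scipy, OpenCV 4.12 (cv2) and the standard library are available. Lean on these libraries where they do the work, as an engineer would, in place of code of your own. Each camera call takes 0.05 s, during which the arm holds its last target. There are 200 camera calls.

## Working session

There is one attempt and no reset: what is moved stays moved. The work goes in short steps, Python scripts to look and compute and a tool call to move; the robot and the scene stay as the last step left them, time stands still between calls to the robot, and variables do not carry over. Pictures are saved under pics/ and viewed, about 8 in all and at most 12, crops included, and the job is handed in when it is done.

Besides the shell and the picture viewer there is one more tool, called after "Call:" by a JSON object that holds its "fn" and its "kwargs", one argument or row to a line. play_rows: Moves the arm, as the interface text tells. Its arguments: {"type":"object","properties":{"motion":{"type":"array","items":{"type":"object","properties":{"fingers":{"type":"number"},"translation":{"type":"array","items":{"type":"number"}},"roll":{"type":"number"}}}}},"required":["motion"]}

```bash
mkdir -p pics
cat > h.py <<'E'
import numpy as np, cv2
from workcell import bot
def shot(n,f):
    c=bot.camera(n); cv2.imwrite(f'pics/{f}.png',c['pixels'][:,:,::-1]); np.savez(f'pics/{f}.npz',K=c['intrinsics'],T=c['world_to_cam'],im=c['pixels']); return c
def ray(f,u,v,z):
    d=np.load(f'pics/{f}.npz');K,T=d['K'],d['T'];R,t=T[:3,:3],T[:3,3]
    o=-R.T@t; r=R.T@np.linalg.inv(K)@[u,v,1]; return o+r*(z-o[2])/r[2]
def proj(f,p):
    d=np.load(f'pics/{f}.npz');q=d['K']@(d['T']@[*p,1])[:3]; return q[:2]/q[2]
E
python3 - <<'E'
from h import *
for n in ['scene','side']:
    c=shot(n,n+'0'); T=c['world_to_cam']; print(n,-T[:3,:3].T@T[:3,3],T[2,:3])
o=bot.get_obs(); print(o['clock'],o['eef_pos'],o['tool_rot'],o['grip_width'])
E
```

```text
scene [1.0134478  0.77030875 0.88301574] [-0.37986476 -0.65746175 -0.65072791]
side [ 0.34810847 -1.1409489   1.2820352 ] [ 0.1328535   0.68913755 -0.7123478 ]
0.1 [0.17257914 0.46869194 0.24447964] [ 8.20227083e-01  5.72037239e-01 -7.95646386e-04  5.45224834e-04] 0.08550446946945109
```

View pics/scene0.png

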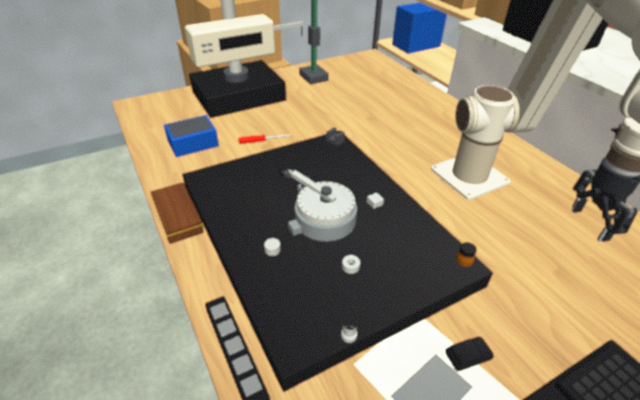

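View pics/side0.png

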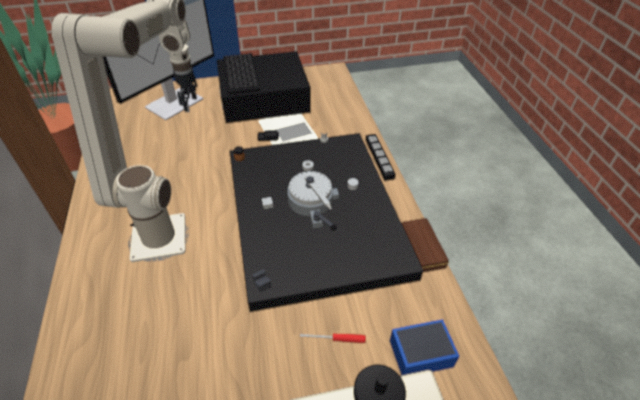

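The scene view shows the ring at about (351,264), left of the stage. The disc is at (272,247), the block at (375,200), and the stage at (326,205). The side view agrees: ring (308,165), lever ball about (333,227), arm tip about (329,207). Next I'll enlarge both views.

Run:
```python
from h import *
a=cv2.imread('pics/scene0.png')[150:290,250:400]; b=cv2.imread('pics/side0.png')[140:250,245:375]
a=cv2.resize(a,None,fx=4,fy=4,interpolation=3)[:, :]; b=cv2.resize(b,None,fx=4,fy=4,interpolation=3)
a=cv2.resize(a,(400,373)); 
cv2.imwrite('pics/crop0.png',np.hstack([cv2.resize(cv2.imread('pics/scene0.png')[150:290,260:390],(390,420),interpolation=3),cv2.resize(cv2.imread('pics/side0.png')[130:270,245:375],(390,420),interpolation=3)]))
for n,u,v,z in [('scene0',351,262,.08),('side0',308,164,.08),('scene0',326,191,.171),('side0',310,180,.171),('side0',333,227,.111),('side0',330,208,.152),('scene0',286,173,.152)]: print(n,u,v,z,ray(n,u,v,z))
```

```text
scene0 351 262 0.08 [0.60442159 0.19803033 0.08      ]
side0 308 164 0.08 [0.6053482  0.19598413 0.08      ]
scene0 326 191 0.171 [0.58102417 0.02426486 0.171     ]
side0 310 180 0.171 [0.57563083 0.00791898 0.171     ]
side0 333 227 0.111 [ 0.61784692 -0.17624381  0.111     ]
side0 330 208 0.152 [ 0.61867015 -0.12431847  0.152     ]
scene0 286 173 0.152 [ 0.63104139 -0.11738338  0.152     ]
```

View pics/crop0.png

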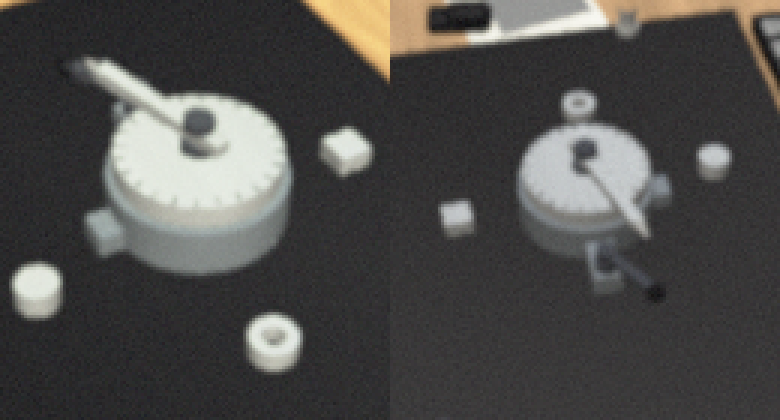

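Ring gauge is on the left, at about (0.605, 0.197), and both cameras agree. I'll shut the fingers, square the tool to the world axes and go above the stage for a wrist view.

Call:
{"fn": "play_rows", "kwargs": {
  "motion": [
    {"fingers": 1,"translation": [-4,7,-5],"roll": 7},
    {"fingers": 1,"translation": [-28,45.4,-10],"roll": 69.8},
    {"fingers": 1,"translation": [-28,45.4,-10],"roll": 69.8},
    {"fingers": 1,"translation": [-28,45.4,-10],"roll": 69.8},
    {"fingers": 1,"translation": [-28,45.4,-10],"roll": 69.8},
    {"fingers": 1,"translation": [-28,45.4,-10],"roll": 69.8},
    {"fingers": 1,"translation": [-28,45.4,-10],"roll": 69.8},
    {"fingers": 1,"translation": [-28,45.4,-10],"roll": 69.8},
    {"fingers": 1,"translation": [-28,45.4,-10],"roll": 69.8},
    {"fingers": 1,"translation": [-28,45.4,-10],"roll": 69.8},
    {"fingers": 1,"translation": [-28,45.4,-10],"roll": 69.8},
    {"fingers": 1,"translation": [-28,45.4,-10],"roll": 69.8},
    {"fingers": 1,"translation": [-28,45.4,-10],"roll": 69.8},
    {"fingers": 1,"translation": [-28,45.4,-10],"roll": 69.8},
    {"fingers": 1,"translation": [-28,45.4,-10],"roll": 69.8},
    {"fingers": 1,"translation": [-28,45.4,-10],"roll": 69.8},
    {"fingers": 1,"translation": [-28,45.4,-10],"roll": 69.8},
    {"fingers": 1,"translation": [-28,45.4,-10],"roll": 69.8},
    {"fingers": 1,"translation": [-28,45.4,-10],"roll": 69.8}
  ]
}}

```text
clock: 1.68
eef_pos: [0.5013, 0.0509, 0.3454]
tool_rot: [1.0, 0.001, -0.0, -0.0]
ft_force: [0.1, 0.2, -0.6]
grip_width: -0.0001
```

Run:
```python
from h import *
c=shot('wrist','w1'); T=c['world_to_cam']; print(-T[:3,:3].T@T[:3,3],T[:3,:3]); o=bot.get_obs(); print(o['clock'],o['eef_pos'],o['tool_rot'],o['joint_pos'])
for p in [(.605,.197,.08),(.578,.012,.171),(.62,-.12,.152),(.618,-.176,.111)]: print(proj('w1',p))
```

```text
[0.50175204 0.12489506 0.47398601] [[ 9.99998461e-01  1.67643427e-03 -5.16926135e-04]
 [ 1.75427862e-03 -9.57641676e-01  2.87957189e-01]
 [-1.22887121e-05 -2.87957652e-01 -9.57643144e-01]]
1.7333 [0.50138756 0.0507321  0.34548313] [ 9.99999514e-01  9.85049982e-04  3.64268009e-05 -2.52261637e-05] [1.00815531e-01 2.30580549e-01 2.49591185e-01 1.58972944e+00
 4.29401936e-05 1.66964176e+00]
[413.28722855  29.43717548]
[395.63578058 216.86262532]
[420.10453468 317.57293948]
[405.63590867 333.3384518 ]
```

View pics/w1.png

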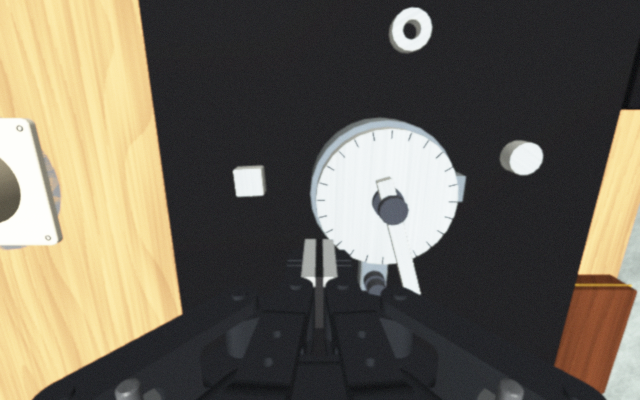

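Wrist view: stage top centred near (388,195), arm pointing to (420,293), ring (411,30), block (249,181), disc (522,158), clamp pivot (374,280). I'll fit circles to these on the right planes.

```bash
cat >> h.py <<'E'
def circ(P):
    A=np.c_[2*P,np.ones(len(P))]; s=np.linalg.lstsq(A,(P**2).sum(1),rcond=None)[0]; return s[:2],np.sqrt(s[2]+s[:2]@s[:2])
def robust(P,tol=.002):
    m=np.ones(len(P),bool)
    for _ in range(15):
        c,r=circ(P[m]); e=abs(np.linalg.norm(P-c,axis=1)-r); m=e<max(tol,np.median(e)*1.5)
    return c,r,m.sum(),len(P)
def bright(f,box,th):
    im=np.load(f'pics/{f}.npz')['im']; g=im.min(2); x0,y0,x1,y1=box; m=np.zeros_like(g); m[y0:y1,x0:x1]=(g[y0:y1,x0:x1]>th)*255; return m
def blob(f,box,th,z):
    cs,h=cv2.findContours(bright(f,box,th),cv2.RETR_CCOMP,cv2.CHAIN_APPROX_NONE)
    out=[]
    for c,hh in zip(cs,h[0]):
        if len(c)>15: out.append((hh[3]>=0,np.array([ray(f,u,v,z)[:2] for u,v in c[:,0]])))
    return out
E
python3 - <<'E'
from h import *
im=np.load('pics/w1.npz')['im']; print(im[195,340:350:5],im[130:145:3,330],im[20:40:4,392:432:5].min(2))
for z in (.08,):
  for hole,P in blob('w1',(380,0,445,62),130,z): print('ring',hole,robust(P))
for th in (200,220,235):
  for hole,P in blob('w1',(300,110,470,300),th,.135): 
    if len(P)>100: print('top',th,robust(P))
E
```

```text
[[240 244 244]
 [241 245 246]] [[ 37  36  39]
 [ 35  35  40]
 [ 35  37  38]
 [ 85  87  87]
 [ 98 106 105]] [[ 67 239 237 216 122 201 241 240]
 [146 238 241  43  77 119 239 242]
 [182 242 209  35  34 114 233 241]
 [198 242 217  40  38 108 240 239]
 [152 241 242  43  38 175 239 239]]
ring False (array([0.60260815, 0.19703492]), np.float64(0.02169984665090826), np.int64(119), 119)
ring True (array([0.60263303, 0.19724703]), np.float64(0.009696593885018433), np.int64(52), 52)
top 200 (array([0.57562387, 0.01823128]), np.float64(0.07645597330293843), np.int64(396), 662)
top 200 (array([0.57786046, 0.0086738 ]), np.float64(0.022874759902267613), np.int64(79), 132)
top 220 (array([0.57576978, 0.01844407]), np.float64(0.07472772366682101), np.int64(545), 961)
top 235 (array([0.57594789, 0.01847065]), np.float64(0.07327818928188409), np.int64(564), 977)
```

Run:
```python
from h import *
r=lambda *a: ray('w1',*a)[:2]
c=np.array([.5757,.018])
for a in [(412,292),(421,292),(397,262),(411,262)]: p=r(*a,.159)-c; print(a,p+c,np.linalg.norm(p),np.degrees(np.arctan2(p[1],p[0])))
print('pivot',r(374,280,.117), 'block',r(250,180,.082),'disc',r(526,157,.084))
print('ball side',ray('side0',333,227.5,.111))
```

```text
(412, 292) [ 0.60537954 -0.08128361] 0.1036248537086697 -73.35664814653784
(421, 292) [ 0.6153708  -0.08126347] 0.10689719370176386 -68.21580279382124
(397, 262) [ 0.58609965 -0.04426538] 0.06312789039224172 -80.51790410134774
(411, 262) [ 0.60118306 -0.0442359 ] 0.06725097883031096 -67.73290491134861
pivot [ 0.57051861 -0.09177015] block [0.41628393 0.02721929] disc [0.75209019 0.05694024]
ball side [ 0.61731342 -0.17843064  0.111     ]
```

Call:
{"fn": "play_rows", "kwargs": {
  "motion": [
    {"fingers": 1,"translation": [3.5,7.2,3],"roll": 0},
    {"fingers": 1,"translation": [6.9,14.3,6],"roll": 0},
    {"fingers": 1,"translation": [6.9,14.3,6],"roll": 0},
    {"fingers": 1,"translation": [6.9,14.3,6],"roll": 0},
    {"fingers": 1,"translation": [6.9,14.3,6],"roll": 0},
    {"fingers": 1,"translation": [6.9,14.3,10],"roll": 0},
    {"fingers": 1,"translation": [6.9,14.3,13],"roll": 0},
    {"fingers": 1,"translation": [6.9,14.3,15],"roll": 0},
    {"fingers": 1,"translation": [6.9,14.3,17],"roll": 0},
    {"fingers": 1,"translation": [6.9,14.3,18.5],"roll": 0},
    {"fingers": 1,"translation": [6.9,14.3,19.4],"roll": 0},
    {"fingers": 1,"translation": [6.9,14.3,19.4],"roll": 0},
    {"fingers": 1,"translation": [6.9,14.3,19.4],"roll": 0}
  ]
}}

```text
clock: 2.82
eef_pos: [0.571, -0.0928, 0.1516]
tool_rot: [1.0, 0.0, -0.0, -0.0]
ft_force: [0.4, 0.1, 0.0]
grip_width: 0.0001
```

```bash
cat > way.py <<'E'
from h import *
c=np.array([.5757,.018])
def pos(th,rad=.105,off=0):
    a=np.radians(th); u=np.array([np.cos(a),np.sin(a)]); n=np.array([u[1],-u[0]])
    return c+rad*u+n*(.008+.0145*abs(n[0])+.011*abs(n[1])+off)
if __name__=='__main__':
    p0=np.array(bot.get_obs()['eef_pos'][:2]); print(p0)
    for th in [-75,-71,-68,-65,-62,-58,-54,-50,-45,-40,-35,-30,-25,-20,-15,-10,-5,0,5,10,15,20,25,30,35,40,45,50,55,60,64,68,71,73,75]:
        d=(pos(th)-p0)*100; print(th,round(d[0],1),round(-d[1],1))
E
python3 way.py
```

```text
[ 0.57098634 -0.09280116]
-75 0.8 -0.3
-71 1.5 -0.3
-68 2.0 -0.4
-65 2.6 -0.5
-62 3.1 -0.6
-58 3.8 -0.8
-54 4.5 -1.0
-50 5.2 -1.4
-45 6.1 -1.8
-40 6.9 -2.4
-35 7.6 -3.0
-30 8.3 -3.7
-25 9.0 -4.5
-20 9.5 -5.3
-15 10.0 -6.2
-10 10.4 -7.2
-5 10.8 -8.2
0 11.0 -9.2
5 11.1 -10.0
10 11.2 -10.8
15 11.2 -11.6
20 11.1 -12.5
25 11.0 -13.3
30 10.8 -14.2
35 10.5 -15.0
40 10.2 -15.9
45 9.7 -16.7
50 9.2 -17.4
55 8.6 -18.2
60 8.0 -18.9
64 7.4 -19.4
68 6.8 -19.9
71 6.3 -20.2
73 5.9 -20.4
75 5.6 -20.6
```

Call:
{"fn": "play_rows", "kwargs": {
  "motion": [
    {"fingers": 1,"translation": [0.4,-0.1,0],"roll": 0},
    {"fingers": 1,"translation": [0.7,-0.2,0],"roll": 0},
    {"fingers": 1,"translation": [1.0,-0.3,0],"roll": 0},
    {"fingers": 1,"translation": [1.3,-0.3,0],"roll": 0},
    {"fingers": 1,"translation": [1.6,-0.3,0],"roll": 0},
    {"fingers": 1,"translation": [1.9,-0.4,0],"roll": 0},
    {"fingers": 1,"translation": [2.3,-0.4,0],"roll": 0},
    {"fingers": 1,"translation": [2.7,-0.5,0],"roll": 0},
    {"fingers": 1,"translation": [3.1,-0.6,0],"roll": 0},
    {"fingers": 1,"translation": [3.8,-0.8,0],"roll": 0},
    {"fingers": 1,"translation": [4.5,-1.0,0],"roll": 0},
    {"fingers": 1,"translation": [5.2,-1.4,0],"roll": 0},
    {"fingers": 1,"translation": [6.1,-1.8,0],"roll": 0},
    {"fingers": 1,"translation": [6.9,-2.4,0],"roll": 0},
    {"fingers": 1,"translation": [7.6,-3.0,0],"roll": 0},
    {"fingers": 1,"translation": [8.3,-3.7,0],"roll": 0},
    {"fingers": 1,"translation": [9.0,-4.5,0],"roll": 0},
    {"fingers": 1,"translation": [9.5,-5.3,0],"roll": 0},
    {"fingers": 1,"translation": [9.8,-5.8,0],"roll": 0},
    {"fingers": 1,"translation": [10.0,-6.2,0],"roll": 0}
  ]
}}

```text
clock: 4.48
eef_pos: [0.6716, -0.0305, 0.1512]
tool_rot: [1.0, 0.0, 0.0, 0.0]
ft_force: [-1.0, -1.8, -0.3]
grip_width: 0.0001
```

Run:
```python
from h import *
shot('scene','s2'); o=bot.get_obs(); print(o['eef_pos'],o['ft_force'])
shot('side','d2')
cv2.imwrite('pics/crop2.png',np.hstack([cv2.resize(cv2.imread('pics/s2.png')[130:290,250:390],(385,440),interpolation=3),cv2.resize(cv2.imread('pics/d2.png')[130:290,245:385],(385,440),interpolation=3)]))
```

```text
[ 0.67179863 -0.02988438  0.15121833] [ 0.11340787 -0.18445433 -0.3804555 ]
```

View pics/crop2.png

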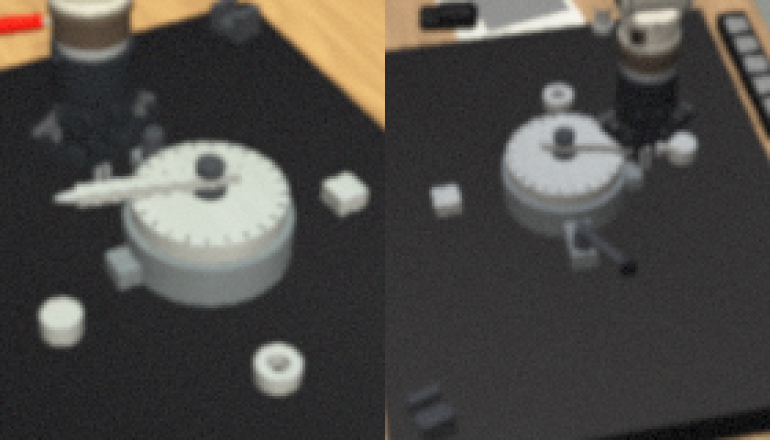

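The arm follows the finger. In the crop its tip is at about (55,197), near the +x direction, and every loose thing is in place. Checking the angle, then continuing.

```bash
python3 - <<'E'
from h import *
p=ray('s2',250+55/2.75,130+197/2.75,.152); d=p[:2]-[.5757,.018]; print(p,np.hypot(*d),np.degrees(np.arctan2(d[1],d[0])))
E
python3 way.py
```

```text
[ 0.71983619 -0.02479345  0.152     ] 0.15035464891908865 -16.535942377819083
[ 0.6717407  -0.03036258]
-75 -9.3 5.9
-71 -8.6 5.9
-68 -8.0 5.9
-65 -7.5 5.8
-62 -7.0 5.7
-58 -6.3 5.5
-54 -5.6 5.2
-50 -4.9 4.9
-45 -4.0 4.4
-40 -3.2 3.9
-35 -2.5 3.3
-30 -1.7 2.6
-25 -1.1 1.8
-20 -0.5 0.9
-15 -0.0 0.0
-10 0.4 -0.9
-5 0.7 -1.9
0 0.9 -2.9
5 1.0 -3.7
10 1.1 -4.6
15 1.1 -5.4
20 1.1 -6.2
25 0.9 -7.1
30 0.7 -7.9
35 0.4 -8.8
40 0.1 -9.6
45 -0.3 -10.4
50 -0.8 -11.2
55 -1.4 -11.9
60 -2.1 -12.6
64 -2.7 -13.1
68 -3.3 -13.6
71 -3.8 -13.9
73 -4.1 -14.1
75 -4.5 -14.3
```

Call:
{"fn": "play_rows", "kwargs": {
  "motion": [
    {"fingers": 1,"translation": [0.2,-0.4,0],"roll": 0},
    {"fingers": 1,"translation": [0.4,-0.9,0],"roll": 0},
    {"fingers": 1,"translation": [0.7,-1.9,0],"roll": 0},
    {"fingers": 1,"translation": [0.9,-2.9,0],"roll": 0},
    {"fingers": 1,"translation": [1.0,-3.7,0],"roll": 0},
    {"fingers": 1,"translation": [1.1,-4.6,0],"roll": 0},
    {"fingers": 1,"translation": [1.1,-5.4,0],"roll": 0},
    {"fingers": 1,"translation": [1.1,-6.2,0],"roll": 0},
    {"fingers": 1,"translation": [0.9,-7.1,0],"roll": 0},
    {"fingers": 1,"translation": [0.7,-7.9,0],"roll": 0},
    {"fingers": 1,"translation": [0.4,-8.8,0],"roll": 0},
    {"fingers": 1,"translation": [0.1,-9.6,0],"roll": 0},
    {"fingers": 1,"translation": [-0.3,-10.4,0],"roll": 0},
    {"fingers": 1,"translation": [-0.8,-11.2,0],"roll": 0},
    {"fingers": 1,"translation": [-1.4,-11.9,0],"roll": 0},
    {"fingers": 1,"translation": [-2.1,-12.6,0],"roll": 0},
    {"fingers": 1,"translation": [-2.5,-12.9,0],"roll": 0},
    {"fingers": 1,"translation": [-2.9,-13.3,0],"roll": 0},
    {"fingers": 1,"translation": [-3.2,-13.5,0],"roll": 0},
    {"fingers": 1,"translation": [-3.3,-13.6,0],"roll": 0}
  ]
}}

```text
clock: 6.25
eef_pos: [0.6376, 0.105, 0.1515]
tool_rot: [1.0, 0.0, 0.0, -0.0]
ft_force: [0.6, -1.9, -0.3]
grip_width: -0.0001
```

Run:
```python
from h import *
from way import pos
shot('scene','s3');shot('wrist','w3'); o=bot.get_obs(); print(o['eef_pos'],o['ft_force'])
p=np.array(o['eef_pos'][:2])
for th in [66,68,70,72,74,76,78,80,81.4,83]: d=(pos(th)-p)*100; print(th,d[0].round(2),-d[1].round(2))
w=cv2.resize(cv2.imread('pics/w3.png'),(480,300)); s=cv2.resize(cv2.imread('pics/s3.png')[160:290,260:390],(300,300),interpolation=3)
cv2.imwrite('pics/crop3.png',np.hstack([w,s]))
```

```text
[0.63782406 0.10500454 0.1514328 ] [ 0.59237229 -0.0373128   0.73802994]
66 0.41 0.15
68 0.09 -0.08
70 -0.24 -0.3
72 -0.57 -0.51
74 -0.92 -0.7
76 -1.27 -0.89
78 -1.64 -1.06
80 -2.01 -1.22
81.4 -2.27 -1.32
83 -2.58 -1.43
```

View pics/crop3.png

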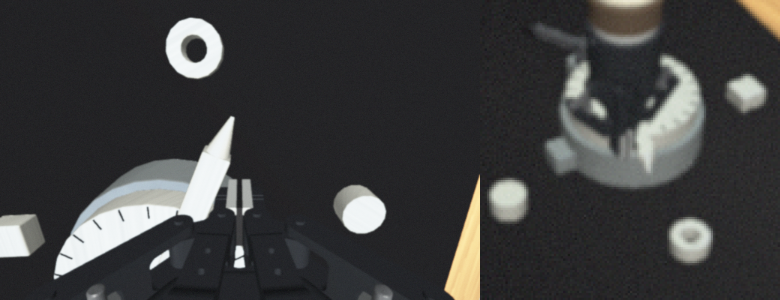

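Wrist view: the cone tip is at about (312,156) full scale and the ring at (258,63). I'll compute both from this one view.

Run:
```python
from h import *
c=np.array([.5757,.018])
A=lambda p:np.degrees(np.arctan2(*(p-c)[::-1]))
t=ray('w3',312.5,156,.152)[:2]; print('tip',t,np.linalg.norm(t-c),A(t))
for h,P in blob('w3',(200,10,320,115),130,.08): r=robust(P); print(h,r[:2],A(r[0]))
e=[ray('w3',*q,.159)[:2] for q in [(271,206),(305,211),(241,288),(275,295)]]
for q in e: print(q)
a=(e[0]+e[1])/2-(e[2]+e[3])/2; print(np.degrees(np.arctan2(a[1],a[0])), np.linalg.norm(e[0]-e[1]))
```

```text
tip [0.63572237 0.15698925] 0.15139583356362862 66.64294550207835
False (array([0.60357848, 0.19714428]), np.float64(0.021401936497089706)) 81.15456431035865
True (array([0.60379343, 0.19740042]), np.float64(0.009790959571966459)) 81.09997740100849
[0.61944738 0.13842186]
[0.63277293 0.13633896]
[0.60512061 0.1016702 ]
[0.61944491 0.09824654]
69.72079552039378 0.013487364502330386
```

Call:
{"fn": "play_rows", "kwargs": {
  "motion": [
    {"fingers": 1,"translation": [-0.3,-0.3,0],"roll": 0},
    {"fingers": 1,"translation": [-0.6,-0.5,0],"roll": 0},
    {"fingers": 1,"translation": [-0.9,-0.7,0],"roll": 0},
    {"fingers": 1,"translation": [-1.3,-0.9,0],"roll": 0},
    {"fingers": 1,"translation": [-1.6,-1.0,0],"roll": 0},
    {"fingers": 1,"translation": [-1.8,-1.1,0],"roll": 0},
    {"fingers": 1,"translation": [-2.0,-1.2,0],"roll": 0},
    {"fingers": 1,"translation": [-2.2,-1.3,0],"roll": 0},
    {"fingers": 1,"translation": [-2.2,-1.3,0],"roll": 0},
    {"fingers": 1,"translation": [-2.2,-1.3,0],"roll": 0}
  ]
}}

```text
clock: 7.18
eef_pos: [0.6157, 0.118, 0.1513]
tool_rot: [1.0, 0.0, -0.0, -0.0]
ft_force: [-0.2, -0.2, 0.1]
grip_width: 0.0002
```

Run:
```python
from h import *
shot('wrist','w4'); o=bot.get_obs(); print(o['eef_pos'],o['ft_force'])
cv2.imwrite('pics/crop4.png',cv2.resize(cv2.imread('pics/w4.png')[0:320,180:440],(650,600)[:2] if 0 else (520,640-40),interpolation=3))
```

```text
[0.61574262 0.11790375 0.15124002] [-0.36981574  0.2244495  -0.21344677]
```

View pics/crop4.png

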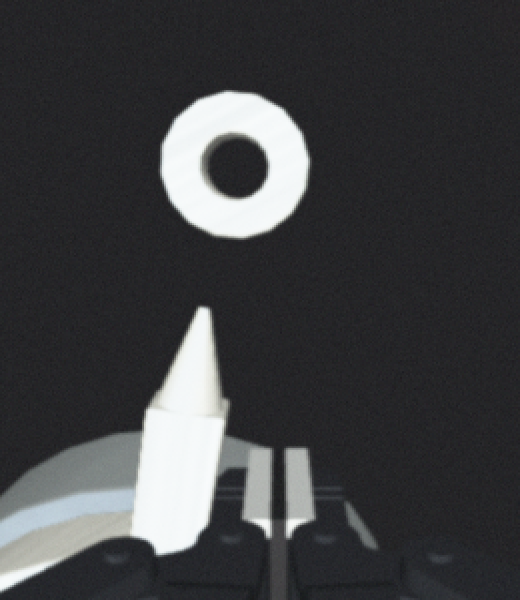

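Run:
```python
from h import *
c=np.array([.5757,.018])
A=lambda p:np.degrees(np.arctan2(*(p-c)[::-1]))
t=ray('w4',282,164,.152)[:2]; print('tip',t,np.linalg.norm(t-c),A(t))
for h,P in blob('w4',(240,30,360,135),130,.08): r=robust(P); print(h,r[:2],A(r[0]))
r=r[0]; a=np.radians(A(t)); print('lateral',np.cross([np.cos(a),np.sin(a)],r-c))
g=np.load('pics/w4.npz')['im'].min(2)
mids=[]
for v in range(225,272,5):
    x=np.where(g[v,235:300]>215)[0]+235; L,R=x.min()-.5,x.max()+.5; l,rr=ray('w4',L,v,.159)[:2],ray('w4',R,v,.159)[:2]; mids.append((l+rr)/2); print(v,L,R,np.linalg.norm(l-rr))
m=np.array(mids); k=np.polyfit(m[:,1],m[:,0],1); print('axis angle',90-np.degrees(np.arctan(k[0])),'x at ring y',np.polyval(k,r[1]),'x at centre',np.polyval(k,c[1]))
```

```text
tip [0.6015609 0.1667402] 0.15097163094808555 80.13679753146643
False (array([0.60341574, 0.19722263]), np.float64(0.02140728745873353)) 81.20917720469029
True (array([0.60360244, 0.19739622]), np.float64(0.009764896931229864)) 81.15931965792662
lateral 0.0032398942248427
225 252.5 291.5 0.015569584280748764
230 251.5 290.5 0.015643897316506283
235 250.5 289.5 0.015718923145209642
240 250.5 288.5 0.015389630679934924
245 249.5 288.5 0.015871051393820765
250 249.5 287.5 0.01553929626890513
255 248.5 286.5 0.015615277305950427
260 247.5 285.5 0.015692005033322576
265 247.5 284.5 0.015354453008127628
270 246.5 284.5 0.015847639415254248
axis angle 80.09100174902457 x at ring y 0.6068969573424055 x at centre 0.5755582725325062<stdin>:6: DeprecationWarning: Arrays of 2-dimensional vectors are deprecated. Use arrays of 3-dimensional vectors instead. (deprecated in NumPy 2.0)
```

Both methods put the arm at 80.1° against a target of 81.2°. I'll nudge 2 mm, then back away and lift.

Call:
{"fn": "play_rows", "kwargs": {
  "motion": [
    {"fingers": 1,"translation": [-0.1,0,0],"roll": 0},
    {"fingers": 1,"translation": [-0.2,0,0],"roll": 0},
    {"fingers": 1,"translation": [-0.2,0,0],"roll": 0},
    {"fingers": 1,"translation": [-0.2,0,0],"roll": 0},
    {"fingers": 1,"translation": [-0.2,0,0],"roll": 0},
    {"fingers": 1,"translation": [0.5,0,0],"roll": 0},
    {"fingers": 1,"translation": [2,0,0],"roll": 0},
    {"fingers": 1,"translation": [4,0,0],"roll": 0},
    {"fingers": 1,"translation": [4,0,-2],"roll": 0},
    {"fingers": 1,"translation": [2,0,-6],"roll": 0},
    {"fingers": 1,"translation": [-2,2,-10],"roll": 0},
    {"fingers": 1,"translation": [-2,4,-14],"roll": 0},
    {"fingers": 1,"translation": [-2,6,-18],"roll": 0},
    {"fingers": 1,"translation": [-2,6,-18],"roll": 0},
    {"fingers": 1,"translation": [-2,6,-18],"roll": 0}
  ]
}}

```text
clock: 8.48
eef_pos: [0.5975, 0.0554, 0.3383]
tool_rot: [1.0, -0.002, 0.005, 0.0]
ft_force: [-0.1, 0.4, 0.1]
grip_width: -0.0002
```

Run:
```python
from h import *
c=shot('wrist','w5'); o=bot.get_obs(); print(o['clock'],o['eef_pos'],o['ft_force'])
```

```text
8.5333 [0.59724199 0.05635208 0.33510092] [ 0.0191433   0.04159772 -0.81713512]
```

View pics/w5.png

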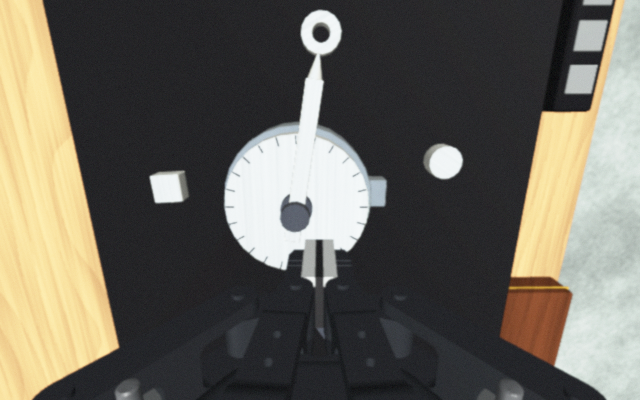

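The arm tip is at (318,53) and the ring at (321,32), so they line up. I'll check the numbers and locate the lever from side0.

```bash
python3 - <<'E' 2>/dev/null
from h import *
c=np.array([.5757,.018])
A=lambda p:np.degrees(np.arctan2(*(p-c)[::-1]))
for h,P in blob('w5',(295,5,350,51),130,.08): r=robust(P); print(h,r[:2],A(r[0]))
for h,P in blob('w5',(215,115,380,275),200,.135):
    if len(P)>100: print('top',robust(P))
t=ray('w5',318,54,.152)[:2]; print('tip',t,np.linalg.norm(t-c),A(t))
g=np.load('pics/w5.npz')['im'].min(2); m=[]
for v in range(82,120,4):
    x=np.where(g[v,295:340]>150)[0]+295; l,q=[ray('w5',e,v,.159)[:2] for e in (x.min()-.5,x.max()+.5)]; m.append((l+q)/2)
m=np.array(m); k=np.polyfit(m[:,1],m[:,0],1); print('axis',90-np.degrees(np.arctan(k[0])),'x at ring',np.polyval(k,.197),'mid angles',A(m.mean(0)))
b=ray('side0',333.2,227.3,.111)[:2]
for q in [(317.7,215),(317,214),(318.5,216)]:
    p=ray('side0',*q,.12)[:2]; print('pivot',p,np.linalg.norm(p-c),'ball',b,np.linalg.norm(b-p),np.degrees(np.arctan2(*(b-p)[::-1])))
print(ray('scene0',260+122/3,150+110/3,.12), proj('scene0',[*b,.111]))
E
```

```text
False (array([0.60324117, 0.19743125]), np.float64(0.02143276745302439)) 81.2736889505373
True (array([0.60318751, 0.1972277 ]), np.float64(0.009774305368091138)) 81.28069202835404
top (array([0.57611709, 0.01857638]), np.float64(0.07651264602145512), np.int64(331), 617)
top (array([0.57457334, 0.00883379]), np.float64(0.020078229883202348), np.int64(89), 123)
tip [0.59967501 0.16699563] 0.1509122257307192 80.85884499139576
axis 80.54126345375735 x at ring 0.6049304243573099 mid angles 80.84258863262927
pivot [ 0.57653589 -0.11904366] 0.13704621144085305 ball [ 0.6181977  -0.17769934] 0.07194577338027158 -54.61468070229388
pivot [ 0.57514435 -0.11392884] 0.1319300107041685 ball [ 0.6181977  -0.17769934] 0.07694326910857477 -55.97555465746037
pivot [ 0.57826263 -0.12420951] 0.1422326014383639 ball [ 0.6181977  -0.17769934] 0.066753060392112 -53.25528031944603
[ 0.60447718 -0.0791423   0.12      ] [281.88848431 171.9040303 ]
```

The arm is at 80.85° and the ring at 81.27°, about 1.3 mm off, which is well inside tolerance. Next I'll move to the far-left side of the clamp lever.

Call:
{"fn": "play_rows", "kwargs": {
  "motion": [
    {"fingers": 1,"translation": [1,3,0],"roll": 0},
    {"fingers": 1,"translation": [2,7,0],"roll": 0},
    {"fingers": 1,"translation": [3.5,11,1],"roll": 0},
    {"fingers": 1,"translation": [5,15,3],"roll": 0},
    {"fingers": 1,"translation": [5.9,18.8,5],"roll": 0},
    {"fingers": 1,"translation": [5.9,18.8,8],"roll": 0},
    {"fingers": 1,"translation": [5.9,18.8,11],"roll": 0},
    {"fingers": 1,"translation": [5.9,18.8,14],"roll": 0},
    {"fingers": 1,"translation": [5.9,18.8,17],"roll": 0},
    {"fingers": 1,"translation": [5.9,18.8,19],"roll": 0},
    {"fingers": 1,"translation": [5.9,18.8,20.5],"roll": 0},
    {"fingers": 1,"translation": [5.9,18.8,21.5],"roll": 0},
    {"fingers": 1,"translation": [5.9,18.8,21.9],"roll": 0},
    {"fingers": 1,"translation": [5.9,18.8,21.9],"roll": 0},
    {"fingers": 1,"translation": [5.9,18.8,21.9],"roll": 0}
  ]
}}

```text
clock: 9.78
eef_pos: [0.6554, -0.1303, 0.1126]
tool_rot: [1.0, -0.0, 0.0, 0.0]
ft_force: [-0.1, -0.7, -0.4]
grip_width: -0.0003
```

```bash
cat > lev.py <<'E'
from h import *
def lp(phi,rho=.055,off=0,pv=(.575,-.107)):
    a=np.radians(phi);u=np.array([np.cos(a),np.sin(a)]);n=np.array([-u[1],u[0]])
    return np.array(pv)+rho*u+n*(.006+.0145*abs(n[0])+.011*abs(n[1])+off)
E
python3 - <<'E'
from lev import *
shot('side','d6'); o=bot.get_obs(); p=o['eef_pos'][:2]; print(o['eef_pos'],o['ft_force'])
f=lambda q:(round((q[0]-p[0])*100,1),round(-(q[1]-p[1])*100,1))
for k in (.015,.01,.006,.003): print(k,f(lp(-59,off=k)))
for a in range(-59,-146,-5): print(a,f(lp(a)))
cv2.imwrite('pics/crop6.png',cv2.resize(cv2.imread('pics/d6.png')[130:270,245:385],(560,560),interpolation=3))
E
```

```text
[ 0.6558054  -0.13048095  0.1133926 ] [-0.59599397  0.401735   -0.31060675]
0.015 (np.float64(-1.9), np.float64(0.4))
0.01 (np.float64(-2.3), np.float64(0.6))
0.006 (np.float64(-2.7), np.float64(0.8))
0.003 (np.float64(-2.9), np.float64(1.0))
-59 (np.float64(-3.2), np.float64(1.1))
-64 (np.float64(-3.5), np.float64(1.5))
-69 (np.float64(-3.9), np.float64(1.9))
-74 (np.float64(-4.4), np.float64(2.3))
-79 (np.float64(-4.8), np.float64(2.6))
-84 (np.float64(-5.4), np.float64(2.9))
-89 (np.float64(-5.9), np.float64(3.1))
-94 (np.float64(-6.3), np.float64(3.3))
-99 (np.float64(-6.8), np.float64(3.4))
-104 (np.float64(-7.2), np.float64(3.5))
-109 (np.float64(-7.7), np.float64(3.6))
-114 (np.float64(-8.2), np.float64(3.6))
-119 (np.float64(-8.6), np.float64(3.6))
-124 (np.float64(-9.2), np.float64(3.6))
-129 (np.float64(-9.7), np.float64(3.4))
-134 (np.float64(-10.2), np.float64(3.3))
-139 (np.float64(-10.7), np.float64(3.1))
-144 (np.float64(-11.2), np.float64(2.8))
```

View pics/crop6.png

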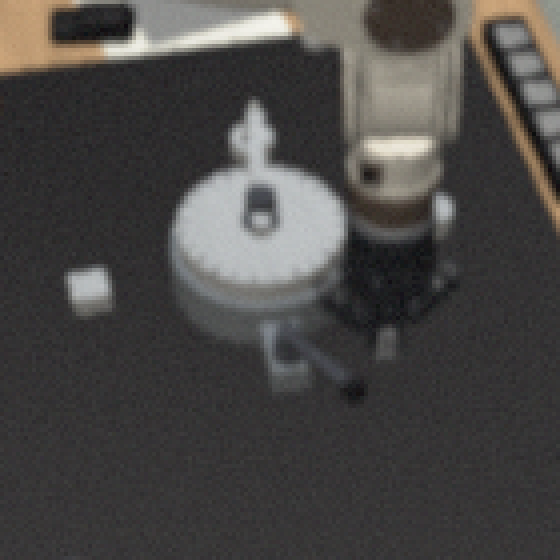

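The finger (387,345 in the crop) stands clear on the far-left side of the lever, whose ball is at (352,391). Pushing now.

Call:
{"fn": "play_rows", "kwargs": {
  "motion": [
    {"fingers": 1,"translation": [-1.0,0.2,0],"roll": 0},
    {"fingers": 1,"translation": [-1.9,0.4,0],"roll": 0},
    {"fingers": 1,"translation": [-2.3,0.6,0],"roll": 0},
    {"fingers": 1,"translation": [-2.5,0.7,0],"roll": 0},
    {"fingers": 1,"translation": [-2.7,0.8,0],"roll": 0},
    {"fingers": 1,"translation": [-2.9,1.0,0],"roll": 0},
    {"fingers": 1,"translation": [-3.2,1.1,0],"roll": 0},
    {"fingers": 1,"translation": [-3.4,1.3,0],"roll": 0},
    {"fingers": 1,"translation": [-3.6,1.6,0],"roll": 0},
    {"fingers": 1,"translation": [-3.9,1.9,0],"roll": 0},
    {"fingers": 1,"translation": [-4.4,2.3,0],"roll": 0},
    {"fingers": 1,"translation": [-4.8,2.6,0],"roll": 0},
    {"fingers": 1,"translation": [-5.4,2.9,0],"roll": 0},
    {"fingers": 1,"translation": [-5.9,3.1,0],"roll": 0},
    {"fingers": 1,"translation": [-6.3,3.3,0],"roll": 0},
    {"fingers": 1,"translation": [-6.8,3.4,0],"roll": 0},
    {"fingers": 1,"translation": [-7.2,3.5,0],"roll": 0},
    {"fingers": 1,"translation": [-7.7,3.6,0],"roll": 0},
    {"fingers": 1,"translation": [-8.2,3.6,0],"roll": 0},
    {"fingers": 1,"translation": [-8.2,3.6,0],"roll": 0}
  ]
}}

```text
clock: 11.5
eef_pos: [0.573, -0.1671, 0.1127]
tool_rot: [1.0, -0.0, 0.001, 0.001]
ft_force: [3.4, 1.0, 0.4]
grip_width: -0.0002
```

Run:
```python
from h import *
shot('side','d7'); o=bot.get_obs(); print(o['clock'],o['eef_pos'],o['ft_force'])
cv2.imwrite('pics/crop7.png',cv2.resize(cv2.imread('pics/d7.png')[130:270,245:385],(560,560),interpolation=3))
```

```text
11.55 [ 0.57302357 -0.16717426  0.11269843] [2.66905685 1.26439961 1.18703372]
```

View pics/crop7.png

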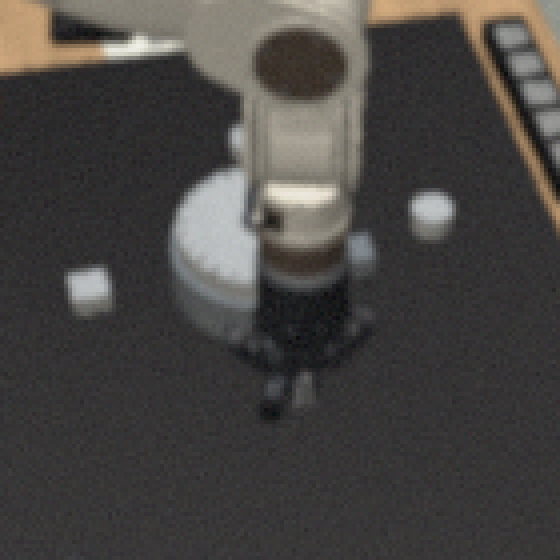

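The ball is now at (271,410) in the crop and the push reads about 3 N, so the lever is moving. Continuing.

Call:
{"fn": "play_rows", "kwargs": {
  "motion": [
    {"fingers": 1,"translation": [-0.3,0,0],"roll": 0},
    {"fingers": 1,"translation": [-0.6,0,0],"roll": 0},
    {"fingers": 1,"translation": [-0.9,0,0],"roll": 0},
    {"fingers": 1,"translation": [-1.2,-0.1,0],"roll": 0},
    {"fingers": 1,"translation": [-1.5,-0.2,0],"roll": 0},
    {"fingers": 1,"translation": [-1.7,-0.2,0],"roll": 0},
    {"fingers": 1,"translation": [-1.9,-0.3,0],"roll": 0},
    {"fingers": 1,"translation": [-2.0,-0.3,0],"roll": 0},
    {"fingers": 1,"translation": [-2.0,-0.3,0],"roll": 0}
  ]
}}

```text
clock: 12.3
eef_pos: [0.5626, -0.1663, 0.1136]
tool_rot: [1.0, -0.0, 0.01, 0.003]
ft_force: [27.6, -5.6, -15.1]
grip_width: 0.0001
```

Call:
{"fn": "play_rows", "kwargs": {
  "motion": [
    {"fingers": 1,"translation": [-0.1,-0.1,0],"roll": 0},
    {"fingers": 1,"translation": [-0.2,-0.1,0],"roll": 0},
    {"fingers": 1,"translation": [-0.2,-0.1,0],"roll": 0}
  ]
}}

```text
clock: 12.55
eef_pos: [0.5624, -0.1662, 0.1137]
tool_rot: [1.0, -0.0, 0.012, 0.004]
ft_force: [31.8, -8.0, -19.6]
grip_width: 0.0003
```

Call:
{"fn": "play_rows", "kwargs": {
  "motion": [
    {"fingers": 1,"translation": [-0.1,-0.1,0],"roll": 0},
    {"fingers": 1,"translation": [-0.2,-0.1,0],"roll": 0},
    {"fingers": 1,"translation": [-0.2,-0.1,0],"roll": 0}
  ]
}}

```text
clock: 12.8
eef_pos: [0.5622, -0.166, 0.1139]
tool_rot: [1.0, -0.0, 0.013, 0.005]
ft_force: [35.8, -9.5, -21.9]
grip_width: -0.0001
```

The finger stopped at x ≈ 0.562 and the force is climbing. I'm backing off at once to look.

Call:
{"fn": "play_rows", "kwargs": {
  "motion": [
    {"fingers": 1,"translation": [1.0,0.2,0],"roll": 0},
    {"fingers": 1,"translation": [2.0,0.4,0],"roll": 0},
    {"fingers": 1,"translation": [3.5,0.4,0],"roll": 0},
    {"fingers": 1,"translation": [6,0.4,0],"roll": 0},
    {"fingers": 1,"translation": [9,0.4,0],"roll": 0},
    {"fingers": 1,"translation": [11,0.4,-2],"roll": 0},
    {"fingers": 1,"translation": [11,0.4,-4],"roll": 0},
    {"fingers": 1,"translation": [11,0.4,-4],"roll": 0}
  ]
}}

```text
clock: 13.47
eef_pos: [0.6601, -0.1662, 0.1552]
tool_rot: [1.0, -0.0, 0.001, 0.001]
ft_force: [0.5, -0.2, 1.1]
grip_width: 0.0001
```

Run:
```python
from h import *
shot('side','d8'); shot('scene','s8'); o=bot.get_obs(); print(o['clock'],o['eef_pos'],o['ft_force'])
cv2.imwrite('pics/crop8.png',np.hstack([cv2.resize(cv2.imread('pics/d8.png')[130:270,245:385],(400,400),interpolation=3),cv2.resize(cv2.imread('pics/s8.png')[150:290,255:395],(400,400),interpolation=3)]))
```

```text
13.5667 [ 0.65795574 -0.16586178  0.15217924] [ 0.30960579  1.36101974 -0.71307401]
```

View pics/crop8.png

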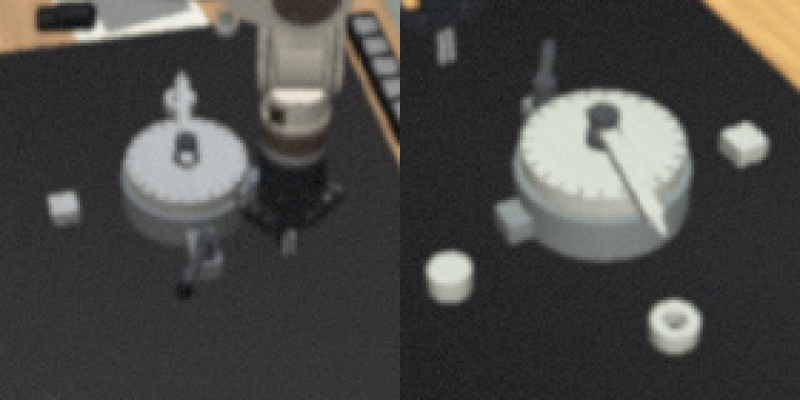

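Run:
```python
from h import *
from scipy.optimize import least_squares
def ball(f,u,v):
    g=np.load(f'pics/{f}.npz')['im'].max(2).astype(float); u0,v0=int(u),int(v)
    w=g[v0-5:v0+6,u0-5:u0+6]; m=np.clip(np.median(w)-8-w,0,None); Y,X=np.mgrid[v0-5:v0+6,u0-5:u0+6]; return (m*X).sum()/m.sum(),(m*Y).sum()/m.sum()
B=[]
for f,u,v in [('side0',333,227.5),('d6',333,227.7),('d7',312.7,232.5),('d8',309.7,231.8)]:
    q=ball(f,u,v); b=ray(f,u,v,.111)[:2]; B.append(b); print(f,q,(u,v),b,ray(f,*q,.111)[:2])
B=np.array(B); s=least_squares(lambda p:np.linalg.norm(B-p,axis=1)-.082,[.575,-.107]).x
for p in (s,np.array([.575,-.107])):
    d=B-p; print(p,np.linalg.norm(p-[.5757,.018]),np.linalg.norm(d,axis=1),np.degrees(np.arctan2(d[:,1],d[:,0])))
q=ray('s8',255+547*.35-140,150+42*.35,.122)[:2]; print('scene ball',q)
```

```text
side0 (np.float64(333.2906976744186), np.float64(227.52616279069767)) (333, 227.5) [ 0.61731342 -0.17843064] [ 0.61826038 -0.17875252]
d6 (np.float64(333.2694805194805), np.float64(227.60064935064935)) (333, 227.7) [ 0.61710032 -0.17930411] [ 0.61810972 -0.1790627 ]
d7 (np.float64(312.4477124183006), np.float64(232.30718954248366)) (312.7, 232.5) [ 0.54460638 -0.18570914] [ 0.54394257 -0.18469885]
d8 (np.float64(309.1656976744186), np.float64(231.6918604651163)) (309.7, 231.8) [ 0.5352562  -0.18056134] [ 0.53357329 -0.17971449]
[ 0.57444985 -0.10892987] 0.1269360302923017 [0.08165563 0.08228971 0.08237528 0.08165298] [ -58.33640274  -58.78194084 -111.24069309 -118.68557522]
[ 0.575 -0.107] 0.12500195998463384 [0.08302265 0.08366792 0.08437358 0.08361124] [ -59.35874324  -59.78915512 -111.11412287 -118.38151384]
scene ball [ 0.54323307 -0.16313444]
```

The lever turned about 60° and then met hard resistance. That is either the stop, if it started partly turned, or the finger fouling the lug. I'll push at the ball itself, clear of the lug and in small steps, to tell which.

Call:
{"fn": "play_rows", "kwargs": {
  "motion": [
    {"fingers": 1,"translation": [-2,1,0],"roll": 0},
    {"fingers": 1,"translation": [-4,2.2,1],"roll": 0},
    {"fingers": 1,"translation": [-6,2.2,3],"roll": 0},
    {"fingers": 1,"translation": [-7,2.2,3.7],"roll": 0},
    {"fingers": 1,"translation": [-7.8,2.2,3.7],"roll": 0},
    {"fingers": 1,"translation": [-8.3,2.2,3.7],"roll": 0},
    {"fingers": 1,"translation": [-8.6,2.2,3.7],"roll": 0},
    {"fingers": 1,"translation": [-8.9,2.2,3.7],"roll": 0},
    {"fingers": 1,"translation": [-9.2,2.2,3.7],"roll": 0},
    {"fingers": 1,"translation": [-9.2,2.2,3.7],"roll": 0}
  ]
}}

```text
clock: 14.4
eef_pos: [0.5672, -0.1874, 0.1159]
tool_rot: [1.0, 0.0, 0.0, 0.0]
ft_force: [-0.5, 0.2, 0.4]
grip_width: 0.0003
```

Run:
```python
from h import *
o=bot.get_obs(); print(o['eef_pos'],o['ft_force'])
for q in [(207,277),(222,272)]: print('lug corner',ray('d8',245+q[0]*.35,130+q[1]*.35,.06), ray('d8',245+q[0]*.35,130+q[1]*.35,.1))
```

```text
[ 0.56721052 -0.1874386   0.1158957 ] [-0.47708325  0.18316403  0.39229291]
lug corner [ 0.57514178 -0.12239307  0.06      ] [ 0.56771046 -0.15573273  0.1       ]
lug corner [ 0.5953788  -0.11825715  0.06      ] [ 0.58728507 -0.15173218  0.1       ]
```

Call:
{"fn": "play_rows", "kwargs": {
  "motion": [
    {"fingers": 1,"translation": [-0.2,0,0],"roll": 0},
    {"fingers": 1,"translation": [-0.4,0,0],"roll": 0},
    {"fingers": 1,"translation": [-0.6,0,0],"roll": 0},
    {"fingers": 1,"translation": [-0.6,0,0],"roll": 0}
  ]
}}

```text
clock: 14.73
eef_pos: [0.5607, -0.1874, 0.1153]
tool_rot: [1.0, -0.0, -0.0, -0.0]
ft_force: [-0.6, -0.2, 0.1]
grip_width: 0.0001
```

Call:
{"fn": "play_rows", "kwargs": {
  "motion": [
    {"fingers": 1,"translation": [-0.1,0,0],"roll": 0},
    {"fingers": 1,"translation": [-0.2,0,0],"roll": 0},
    {"fingers": 1,"translation": [-0.2,0,0],"roll": 0}
  ]
}}

```text
clock: 14.98
eef_pos: [0.5588, -0.1874, 0.1153]
tool_rot: [1.0, -0.0, -0.0, -0.0]
ft_force: [-0.4, 1.2, -0.1]
grip_width: -0.0001
```

Call:
{"fn": "play_rows", "kwargs": {
  "motion": [
    {"fingers": 1,"translation": [-0.1,0,0],"roll": 0},
    {"fingers": 1,"translation": [-0.2,0,0],"roll": 0},
    {"fingers": 1,"translation": [-0.2,0,0],"roll": 0}
  ]
}}

```text
clock: 15.23
eef_pos: [0.5568, -0.1874, 0.1153]
tool_rot: [1.0, -0.0, -0.0, -0.0]
ft_force: [0.6, -0.4, 0.7]
grip_width: -0.0002
```

Call:
{"fn": "play_rows", "kwargs": {
  "motion": [
    {"fingers": 1,"translation": [-0.1,0,0],"roll": 0},
    {"fingers": 1,"translation": [-0.2,0,0],"roll": 0},
    {"fingers": 1,"translation": [-0.2,0,0],"roll": 0}
  ]
}}

```text
clock: 15.48
eef_pos: [0.5559, -0.1875, 0.1156]
tool_rot: [1.0, -0.0, 0.001, 0.0]
ft_force: [2.7, 0.3, -1.1]
grip_width: 0.0001
```

Call:
{"fn": "play_rows", "kwargs": {
  "motion": [
    {"fingers": 1,"translation": [-0.1,0,0],"roll": 0},
    {"fingers": 1,"translation": [-0.2,0,0],"roll": 0},
    {"fingers": 1,"translation": [-0.2,0,0],"roll": 0}
  ]
}}

```text
clock: 15.73
eef_pos: [0.5553, -0.1876, 0.116]
tool_rot: [1.0, 0.0, 0.003, 0.0]
ft_force: [6.6, 0.7, -2.4]
grip_width: -0.0001
```

Call:
{"fn": "play_rows", "kwargs": {
  "motion": [
    {"fingers": 1,"translation": [-0.1,0,0],"roll": 0},
    {"fingers": 1,"translation": [-0.3,0,0],"roll": 0},
    {"fingers": 1,"translation": [-0.3,0,0],"roll": 0}
  ]
}}

```text
clock: 15.98
eef_pos: [0.5546, -0.188, 0.1166]
tool_rot: [1.0, 0.0, 0.005, 0.001]
ft_force: [11.3, -1.4, -3.7]
grip_width: -0.0003
```

Resistance builds at the same lever position, now from 22 mm farther out. 11 N on the ball is about four times the friction, so this is the lever's real stop. Retreating.

Call:
{"fn": "play_rows", "kwargs": {
  "motion": [
    {"fingers": 1,"translation": [1,0,0],"roll": 0},
    {"fingers": 1,"translation": [3,0,0],"roll": 0},
    {"fingers": 1,"translation": [5,0,0],"roll": 0},
    {"fingers": 1,"translation": [5,0,-4],"roll": 0},
    {"fingers": 1,"translation": [5,0,-8],"roll": 0},
    {"fingers": 1,"translation": [5,0,-12],"roll": 0},
    {"fingers": 1,"translation": [5,0,-16],"roll": 0},
    {"fingers": 1,"translation": [3,-2,-19],"roll": 0},
    {"fingers": 1,"translation": [0,-4,-20],"roll": 0},
    {"fingers": 1,"translation": [-3,-6,-20],"roll": 0},
    {"fingers": 1,"translation": [-5,-8,-20],"roll": 0},
    {"fingers": 1,"translation": [-5,-12,-20],"roll": 0},
    {"fingers": 1,"translation": [-5,-16,-20],"roll": 0},
    {"fingers": 1,"translation": [-5,-20,-20],"roll": 0},
    {"fingers": 1,"translation": [-5,-24,-20],"roll": 0},
    {"fingers": 1,"translation": [-5,-24,-20],"roll": 0},
    {"fingers": 1,"translation": [-5,-24,-20],"roll": 0},
    {"fingers": 1,"translation": [-5,-24,-20],"roll": 0}
  ]
}}

```text
clock: 17.48
eef_pos: [0.4995, 0.0524, 0.3152]
tool_rot: [1.0, 0.0, -0.001, 0.0]
ft_force: [-0.6, 0.7, 0.5]
grip_width: -0.0001
```

Run:
```python
from h import *
shot('side','d9');shot('wrist','w9');shot('scene','s9'); o=bot.get_obs(); print(o['clock'],o['eef_pos'],o['ft_force'])
cv2.imwrite('pics/crop9.png',np.hstack([cv2.resize(cv2.imread('pics/d9.png')[140:250,265:375],(300,300),interpolation=3),cv2.resize(cv2.imread('pics/w9.png'),(480,300))]))
a=np.load('pics/scene0.npz')['im'].astype(int);b=np.load('pics/s9.npz')['im'].astype(int)
for n,(x,y) in dict(ring=(351,264),disc=(272,247),block=(375,200),v=(336,137),bush=(349,333),jar=(467,254),mouse=(470,352),sd=(262,138)).items():
    A,B=[cv2.cvtColor(i[y-15:y+16,x-15:x+16].astype('uint8'),cv2.COLOR_RGB2GRAY).astype('float32') for i in (a,b)]; print(n,cv2.phaseCorrelate(A,B),abs(A-B).mean())
```

```text
17.6333 [0.49995301 0.05111589 0.31523091] [ 0.52525329  0.40934109 -0.09691426]
ring ((-0.09885965763632143, 0.0237905747114322), 0.956559095531702) 5.494277
disc ((0.04988383200829283, 0.054752225616148564), 0.9836628404445946) 5.10718
block ((-0.11940243746664336, 0.054560366057241794), 1.0193791382480413) 4.8137355
v ((-0.4573364450122561, -0.1682422526074987), 0.6346385143697262) 14.193548
bush ((0.08679525442413016, 0.1240353346011922), 1.0822434686124325) 5.024974
jar ((0.018131390301125094, 0.11039724365355141), 0.9822405783925205) 5.207076
mouse ((-0.06652316127655311, -0.05455550033394019), 1.0156202823854983) 4.7117586
sd ((0.011977975695593557, 0.11272355564986647), 1.0184730850160122) 7.6181064
```

View pics/crop9.png

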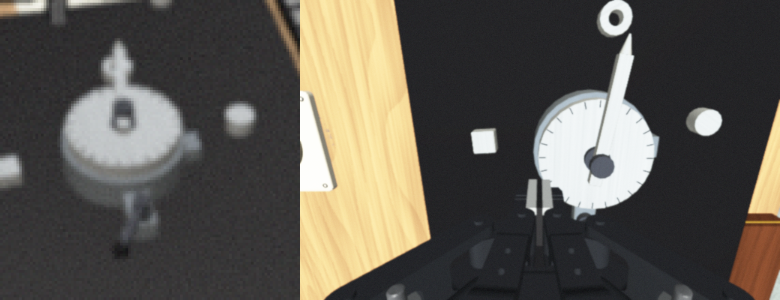

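```bash
python3 - <<'E' 2>/dev/null
from h import *
c=np.array([.5757,.018])
A=lambda p:np.degrees(np.arctan2(*(p-c)[::-1]))
for h,P in blob('w9',(395,0,447,45),130,.08): r=robust(P); print(h,r[:2],A(r[0]))
t=ray('w9',440,46,.152)[:2]; print('tip',t,np.linalg.norm(t-c),A(t))
print('ball',ray('d9',309.7,231.7,.111),ray('d8',309.7,231.8,.111))
E
```

```text
False (array([0.60268505, 0.19719598]), np.float64(0.02150957527272272)) 81.43619986350875
True (array([0.60252601, 0.19718788]), np.float64(0.009715073575620913)) 81.48555151976029
tip [0.59984857 0.16633928] 0.15029203489602141 80.75376956269102
ball [ 0.53534521 -0.18012829  0.111     ] [ 0.5352562  -0.18056134  0.111     ]
```

The arm is within about 0.7° (2 mm), the lever is unchanged after the second push at the stop, and the loose things haven't moved. Handing in.

```bash
python3 -c "
from h import *
print(bot.job_done())"
```

```text
the job is handed in; nothing more can be done
None
```

I pushed the index arm round to the ring gauge on the left, then pushed the clamp lever until it would go no further. I handed the job in at about 17.6 s with the robot clear of everything; no verdict is reported.

- **Arm:** the last check puts it at about 80.8° and the ring at about 81.4°. Its centre line passes about 2 mm from the ring's centre; the limit is 8 mm.
- **Lever travel:** it turned only about 60° (1.05 rad) from where I found it, not the full 1.4 rad. I took this to mean it started about 0.35 rad past fully open, but I couldn't read the joint to confirm that.
- **Lever stop:** a second push, on the ball with about 11 N (about four times the friction), did not move it. The ball was in the same place afterwards, so I believe it is fully home.
- **Force on the lever:** at the stop I sent two further small pushes before reading the force from the first. Sideways force reached about 37 N, or about 43 N counting the vertical part. **The limit is 40 N**, so this may have gone over it.
- **Loose things:** seven of the eight showed no measurable shift in the before and after pictures. The V-block comparison was unclear: it suggested a half-pixel shift with a weak match. The robot never went near it.

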